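# Switch on and tare the bench scale under the tin

### The job

Get the bench scale ready for weighing into the tin that stands on it, working with the fingertips only: push the green half of the power rocker down until the switch stays on, then push down the blue half of the unit rocker the same way, then press the yellow tare key all the way down and let it come back up. Keep to that order, do not press the red calibration key, and leave the tin and everything else where it stands, lifting nothing.

Things in the scene. Friction and masses are not known exactly. Their poses are not given: they have to be found in the camera images.
- scale: white bench scale fixed on the benchtop, 300 mm deep (its x -165 to +135 mm) by 230 mm wide (y). Origin on the bench; x points from its front edge to its back (away from the robot, turned up to 0.35 rad), z up. Grey control deck at the front; steel platter, top 50 mm above the bench, over x -63 to +133 mm, y -107 to +107 mm
- deck (a point): middle of the control row on the grey deck, at x = -100 mm of the scale, 34 mm above the bench, axes as the scale's. Two rockers and two square keys stand in a row along y at -75, -25, 25 and 75 mm from it; which is in which place changes from start to start. A small flat blank display lies 48 mm in front
- power (a joint): power rocker: plate 46 mm long (scale's x), 26 mm wide, near half (towards the scale's front edge) green, far half white, on a pivot across its middle 41 mm above the bench. 0 = off, near half tilted UP 0.18 rad (starts 0 to 0.04); 0.36 = on, near half DOWN 0.18 rad. Stays where left (friction 0.03 N m: 1.7 N at the press point, 3 N nearer the pivot; rigid at the stop)
- power_press (a point): point to press on the top of the green half of the rocker, 18 mm in front of its pivot; about 48 mm above the bench when off, 42 mm when on (travel about 6 mm). It moves with the rocker; the outer end of the half is 5 mm further out
- unit (a joint): unit rocker: plate 46 mm long (scale's x), 26 mm wide, near half (towards the scale's front edge) blue, far half white, on a pivot across its middle 41 mm above the bench. 0 = off, near half tilted UP 0.18 rad (starts 0 to 0.04); 0.36 = on, near half DOWN 0.18 rad. Stays where left (friction 0.03 N m: 1.7 N at the press point, 3 N nearer the pivot; rigid at the stop)
- unit_press (a point): point to press on the top of the blue half of the rocker, 18 mm in front of its pivot; about 48 mm above the bench when off, 42 mm when on (travel about 6 mm). It moves with the rocker; the outer end of the half is 5 mm further out
- tare (a joint): the yellow square spring key, 28 x 28 mm: 0 = up, 0.006 = fully down. It starts to give at about 1 N and needs about 5 N fully down; springs back when let go
- tare_top (a point): centre of the top face of the yellow tare key, 46 mm above the bench when up, 40 mm when fully down
- calibrate (a joint): the red square spring key, 28 x 28 mm: 0 = up, 0.006 = fully down. It starts to give at about 1 N and needs about 5 N fully down; springs back when let go
- calibrate_top (a point): centre of the top face of the red calibration key (not to be pressed), 46 mm above the bench
- tin: round stainless tin with a lid, 87 mm across, 60 mm high, about 0.25 kg, loose on the scale's platter, its top 110 mm above the bench; origin at the centre of its underside
- caddy: yellow plastic marker caddy 80 x 80 x 90 mm with markers standing out to 140 mm, loose on the bench at one side of the scale; origin at the centre of its underside
- dispenser: black weighted tape dispenser 150 mm long (x), 62 mm wide, 96 mm high, 0.9 kg, loose at the other side of the scale; origin at the centre of its underside
- peg: wooden clothes peg 72 x 14 x 12 mm lying loose on the bench in front of the scale; origin at the centre of its underside, x along it
Not all that is in view belongs to the job. What is meant by the tin is not black, orange or turquoise, and is the smaller of those in its own colour.

How it is judged:
On the way, in this order (a step that is already met when the one before it is completed fails the run):
1. the power rocker is pushed over to on (value of joint power above 0.28 rad), for 0.1 s.
2. the unit rocker is pushed over to on (value of joint unit above 0.28 rad), for 0.1 s.
3. the tare key is pressed down (value of joint tare above 0.0045 m), for 0.1 s.
At the end, for the whole second after the job is handed in: Power and unit rockers both on (joint above 0.28 of 0.36), tare and calibration keys up (within 1.5 mm), the tin upright and at rest within 12 mm of where it stood on the platter, caddy, dispenser and peg within 20 mm of where they stood (value of joint each of power, unit above 0.28 rad and value of joint each of tare, calibrate below 0.0015 m and distance of tin from where it was at the start of the episode below 0.012 m and angle between tin's own z axis and vertical below 0.1 rad and linear speed of tin below 0.02 m/s and distance of each of caddy, dispenser, peg from where it was at the start of the episode below 0.02 m); the robot touches nothing.
It fails at once if the unit rocker is switched while the power is off (value of joint unit above 0.22 rad and value of joint power below 0.22 rad).
It fails at once if the tare key is pressed before both rockers are on (value of joint tare above 0.003 m and value of joint any of power, unit below 0.22 rad).
It fails at once if the red calibration key is pressed (value of joint calibrate above 0.003 m).
It fails at once if the tin is lifted, tipped or shifted (distance of tin from where it was at the start of the episode above 0.012 m or angle between tin's own z axis and vertical above 0.15 rad).
It fails at once if the caddy, dispenser or peg is lifted or shifted (distance of any of caddy, dispenser, peg from where it was at the start of the episode above 0.02 m).
It also fails if it takes over 42 s, if anything falls off the work surface, if the arm or the gripper's body presses on something with over 40 N, if the wrist force passes 120 N, or if a joint passes its speed limit or range.

### The arm

A 6-joint arm with a two-finger parallel gripper is mounted at the origin on the work surface. World frame = base frame: x ahead of the robot, y to its left, z up, the work surface at z = 0. Lengths are in m, angles in rad, forces in N, time in s.
With the tool pointing down it reaches from about 0.275 to 0.85 m from the base axis. Payload 19 kg.
Tool frame: the origin (TCP) lies at the very end of the fingers, on their centre line; the grasp point (between the pads) lies 19 mm behind it; z points along the fingers, y is the line along which they close (so a half turn about z gives the same grasp; the last joint's range is limited). The gripper opens to 85 mm and grips with 20 to 120 N. Pads are 22 mm wide; open, the fingers measure 114 mm over their backs; the gripper's body (76 mm by 85 mm) begins 54 mm behind the grasp point. The pads swing forward as they close: fully open they stand 13 mm farther back than shut.
Start: joints at [-1.313, 0.15, 1.437, -0, 1.554, -0.134], TCP at [0.22, -0.531, 0.231] pointing down, gripper open.
Joint ranges: [-2.8, 2.8], [-0.68, 2.1], [0.12, 2.68], [-1.39, 4.53], [0.16, 2.79], [-2.81, 2.81]. Speed limits (rad/s): [1.89, 1.89, 2.22, 3.01, 3.01, 3.01].

### API

Orientations are given as [roll, pitch, yaw] about the fixed x, y, z axes, in that order (R = Rz(yaw) Ry(pitch) Rx(roll)).
In Python, from workcell import sensors, imaging, job gives the robot as it stands.
- The arm moves only by the tool move_arm, never from a script. Its argument "rows" is a list that holds one entry, the list of rows, each a list of 5 numbers: the shift along the tool's x, y, z in m, then the turn about the tool's z in rad, then the closure, from 0 (fully open) to 1 (shut). In form: [[[tx, ty, tz, twist, gripper], ...]]. A call has 1 to 12 rows; each row shifts and turns the commanded pose from where the row before left it, along the tool's axes as they then stand; what a row does not reach is not made up. A row lasts 1/10 s, in which the tool goes at most 50 mm and 8.59 degrees, less where a joint would pass 70% of its speed; a pose out of reach is approached as far as the arm can. A call is refused whole if a number of a shift passes 0.05 or a number of a turn 0.15, either way. A call with a gripper value outside its range is refused whole. The fingers move at their own pace and stop on an object; the grip force is fixed at half the most. Time passes only in rows, so rows that do not move let the fingers close. It gives the time, the measured TCP pose, the force, the opening and the grip force at its end, in the units of the state.
- sensors.read_state(): the state, without advancing time (a new reading comes with each control period).
- imaging.get_image(name): name is "scene" or "top" or "wrist"; returns a dict with "image" (420x560x3 uint8, red, green, blue), "fovy" (degrees; the focal length in pixels is half the picture's height over the tangent of half this angle, whatever the lens; pixels are square), "cx", "cy" (the principal point, pixels), "R" (3x3) and "t" (3): a world point X has camera coordinates R X + t. Camera axes: x right, y down, z forward; pixel columns grow to the right and rows downward; lengths in m; the calibration is good to about 2 mm. The wrist camera is an equidistant fisheye: a pixel r from the principal point sees the ray r / f radians off the axis. A picture is of the moment at which its call begins. There is no depth.
- job.job_done(): hands the job in; it is judged then, once.
The state is a dict: "t": time; "q": joint angles; "joint_vel": joint speeds; "joint_efforts": joint torques, N m; "ee_pos": TCP position; "tcp_rot": TCP orientation; "force": force on the tool from outside, world axes, zero at the start; "moment": the same for the moment, N m; "gripper_width": finger opening in m; "grasp_force": force on a finger pad.
Only numpy, scipy, OpenCV 4.12 (cv2) and the standard library are available. Lean on these libraries where they do the work, as an engineer would, in place of code of your own. Each camera call takes 0.05 s, during which the arm holds its last target. There are 200 camera calls.

## Working session

There is one attempt and no reset: what is moved stays moved. The work goes in short steps, Python scripts to look and compute and a tool call to move; the robot and the scene stay as the last step left them, time stands still between calls to the robot, and variables do not carry over. Pictures are saved under pics/ and viewed, at most 10 in all, crops included, and the job is handed in when it is done.

Besides the shell and the picture viewer there is one more tool, called after "Emit:" as name(argument=value, ...), one argument or row to a line, values as JSON. move_arm: Moves the arm, as the interface text tells. Its arguments: {"type":"object","properties":{"rows":{"type":"array","items":{"type":"array","items":{"type":"array","items":{"type":"number"}}}}},"required":["rows"]}

```bash
mkdir -p pics; python3 - <<'E'
from workcell import sensors, imaging
import cv2,pickle
s=sensors.read_state();print({k:s[k] for k in('t','ee_pos','tcp_rot','force','gripper_width')})
for n in('top','scene'):
    d=imaging.get_image(n);pickle.dump(d,open(n+'.pkl','wb'));cv2.imwrite(f'pics/{n}0.png',cv2.resize(d['image'][:,:,::-1],(784,588)))
    print(n,d['fovy'],d['cx'],d['cy'],d['R'],d['t'])
E
```

```text
{'t': 0.0, 'ee_pos': array([ 0.21947171, -0.53118642,  0.23068705]), 'tcp_rot': array([-3.14035511e+00, -1.41727628e-04,  3.91817476e-01]), 'force': array([-0.04575888, -0.2547447 ,  0.52443468]), 'gripper_width': 0.08508885605559444}
top 53.55907279626223 278.07161295411754 214.08092142182957 [[-0.01978227 -0.99967156  0.01629212]
 [-0.99594205  0.0182723  -0.08812241]
 [ 0.08779578 -0.01796927 -0.99597641]] [0.0836558  0.54479079 0.87083526]
scene 43.6062420976923 282.1094115300416 215.5845225928637 [[ 0.89253179  0.45074624  0.01465701]
 [ 0.2916116  -0.55202447 -0.78117326]
 [-0.34401988  0.70149612 -0.62414222]] [-0.52580065 -0.05767665  1.25894493]
```

View pics/top0.png

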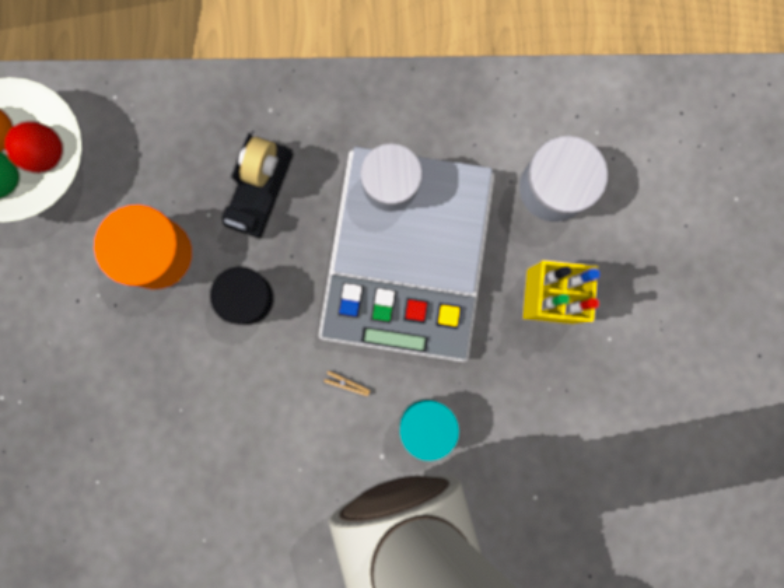

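View pics/scene0.png

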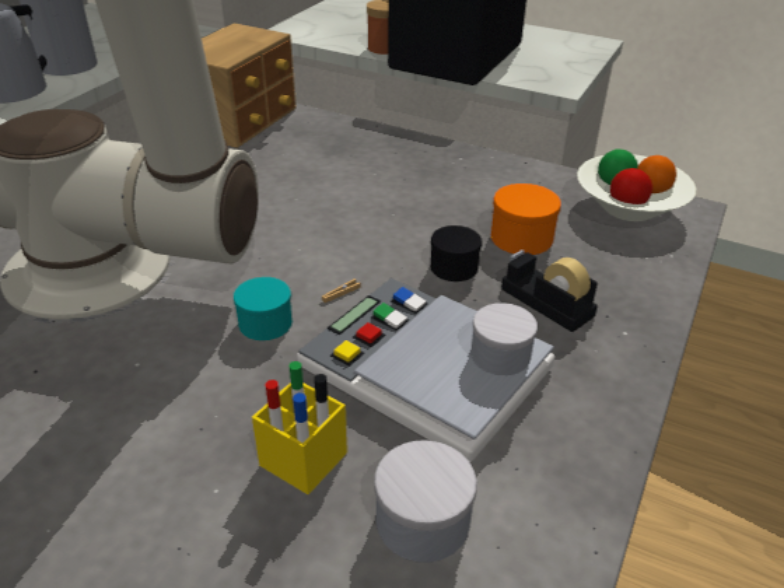

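The top view (784-wide) shows blue rocker at (350,300), green rocker (383,305), red key (416,310), yellow key (449,315). 
Candidates for the tin: small steel on the platter (391,175) is chosen. The large steel one off the scale (567,175), black (241,296), orange (140,247) and turquoise (430,430) are rejected. 
For power, the only green control is at (383,313). The green marker and the green fruit are not candidates.

```bash
cat > h.py <<'E'
import numpy as np,cv2,pickle
def pix2w(d,u,v,z):
    f=210/np.tan(np.radians(d['fovy']/2)); r=d['R'].T@np.array([(u-d['cx'])/f,(v-d['cy'])/f,1]); c=-d['R'].T@d['t']
    return c+r*(z-c[2])/r[2]
def blob(d,col,box):
    im=d['image'].astype(int); r,g,b=im[...,0],im[...,1],im[...,2]
    m={'blue':(b>r+50)&(b>g+30),'green':(g>r+50)&(g>b+40),'red':(r>g+90)&(r>b+90),'yellow':(r>b+90)&(g>b+90)}[col]
    x0,y0,x1,y1=box; k=np.zeros_like(m);k[y0:y1,x0:x1]=m[y0:y1,x0:x1]
    ys,xs=np.nonzero(k);return xs.mean(),ys.mean(),len(xs)
E
python3 - <<'E'
from h import *
from scipy.optimize import least_squares
ds={n:pickle.load(open(n+'.pkl','rb')) for n in('top','scene')}
box={'top':(230,190,340,240),'scene':(210,195,310,265)}
cols=['blue','green','red','yellow']; Y=[75,25,-25,-75]; X=[-11.3,-11.3,0,0]; Z=[.046,.046,.045,.045]
for n,d in ds.items():
    P=[]
    for c,z in zip(cols,Z):
        u,v,k=blob(d,c,box[n]);p=pix2w(d,u,v,z);P.append(p);print(n,c,round(u),round(v),k,p.round(4))
    P=np.array(P)
    def tr(a,x,y):return np.array([a[0]+x*np.cos(a[2])-y*np.sin(a[2]),a[1]+x*np.sin(a[2])+y*np.cos(a[2])])
    res=least_squares(lambda a:np.concatenate([tr(a,x/1000,y/1000)-p[:2] for x,y,p in zip(X,Y,P)]),[.5,0,0])
    a=res.x;print('deck',a.round(4),'resid mm',(res.fun*1000).round(1))
    for nm,x,y in(('unit',-20,75),('power',-20,25),('tare',0,-75)):print(nm,tr(a,x/1000,y/1000).round(4))
d=ds['top'];print('teal',pix2w(d,430/1.4,430/1.4,.06),'peg',pix2w(d,348/1.4,384/1.4,.01),'tin',pix2w(d,391/1.4,175/1.4,.11))
cv2.imwrite('pics/crop.png',cv2.resize(d['image'][95:265,220:430,::-1],None,fx=3.5,fy=3.5,interpolation=cv2.INTER_CUBIC))
E
```

```text
top blue 249 220 152 [0.534  0.1346 0.046 ]
top green 272 223 135 [0.5255 0.0857 0.046 ]
top red 297 221 188 [0.5288 0.0347 0.045 ]
top yellow 320 225 201 [ 0.5199 -0.0142  0.045 ]
deck [ 0.5326  0.0593 -0.1686] resid mm [ 0.1  0.5  0.2  0.1 -0.4 -0.1  0.1 -0.5]
unit [0.5255 0.1365]
power [0.5171 0.0873]
tare [ 0.5201 -0.0147]
scene blue 287 210 104 [0.5333 0.1336 0.046 ]
scene green 259 231 123 [0.5119 0.0445 0.046 ]
scene red 263 236 121 [0.5273 0.0345 0.045 ]
scene yellow 247 250 156 [ 0.5189 -0.0165  0.045 ]
deck [ 0.5284  0.0482 -0.1384] resid mm [ -5.7  -9.5   8.8  30.   -2.3 -11.1  -0.8  -9.5]
unit [0.519  0.1253]
power [0.5121 0.0758]
tare [ 0.5181 -0.026 ]
teal [0.35302399 0.01884724 0.06      ] peg [0.41863358 0.13904508 0.01      ] tin [0.71542058 0.06891699 0.11      ]
```

View pics/crop.png

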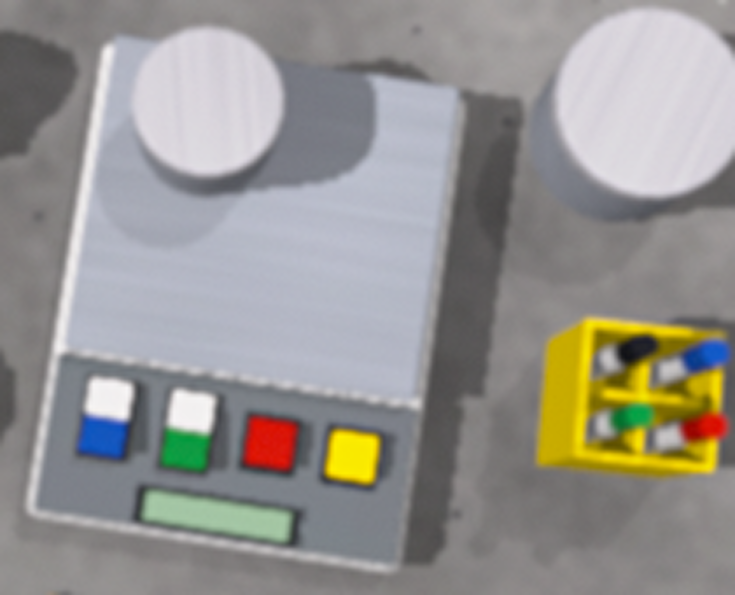

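The crop confirms the layout: blue, green, red and yellow from left to right. The small steel tin is on the platter, with the larger one off it. I rejected the scene camera's green reading, because the display contaminated it; its other points agree within 2 mm. Next I close the gripper, turn it, and go over the power rocker.

Emit:
move_arm(
  rows=[
    [[0, 0, 0, 0.14, 1], [0, 0, 0, 0.14, 1], [0, 0, 0, 0.14, 1], [0, 0, 0, 0.14, 1], [0.011, -0.04, 0, 0, 1], [0.011, -0.04, 0, 0, 1], [0.011, -0.04, 0, 0, 1], [0.011, -0.04, 0, 0, 1], [0.011, -0.04, 0, 0, 1], [0.011, -0.04, 0, 0, 1], [0.011, -0.04, 0, 0, 1], [0.011, -0.04, 0, 0, 1]],
  ],
)

```text
t: 1.3
ee_pos: [0.3601, -0.229, 0.2312]
tcp_rot: [-3.141, 0.0, -0.169]
force: [1.5, -1.0, 0.6]
gripper_width: 0.0003
grasp_force: 0.0
```

Emit:
move_arm(
  rows=[
    [[0.012, -0.04, 0, 0, 1], [0.012, -0.04, 0, 0, 1], [0.012, -0.04, 0, 0, 1], [0.012, -0.04, 0, 0, 1], [0.012, -0.04, 0, 0, 1], [0.012, -0.04, 0, 0, 1], [0.012, -0.04, 0, 0, 1], [0.011, -0.04, 0, 0, 1], [0.005, -0.018, 0, 0, 1], [0, 0, 0, 0, 1], [0, 0, 0, 0, 1]],
  ],
)

```text
t: 2.4
ee_pos: [0.5148, 0.0859, 0.2309]
tcp_rot: [3.141, 0.001, -0.167]
force: [-0.5, -0.9, 0.4]
gripper_width: 0.0001
grasp_force: 0.0
```

Emit:
move_arm(
  rows=[
    [[0, -0.002, 0.03, 0, 1], [0, 0, 0.03, 0, 1], [0, 0, 0.03, 0, 1], [0, 0, 0.03, 0, 1], [0, 0, 0.03, 0, 1], [0, 0, 0.015, 0, 1], [0, 0, 0, 0, 1], [0, 0, 0, 0, 1]],
  ],
)

```text
t: 3.2
ee_pos: [0.5155, 0.0871, 0.067]
tcp_rot: [-3.141, -0.0, -0.169]
force: [0.6, -0.7, -0.3]
gripper_width: 0.0001
grasp_force: 0.0
```

```bash
python3 - <<'E'
from workcell import imaging
import cv2
a=imaging.get_image('wrist')['image'];b=imaging.get_image('scene')['image'][180:290,190:330]
cv2.imwrite('pics/w1.png',cv2.hconcat([cv2.resize(a,(400,300)),cv2.resize(b,(382,300),interpolation=cv2.INTER_CUBIC)])[:,:,::-1])
E
```

```text
(no output)
```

View pics/w1.png

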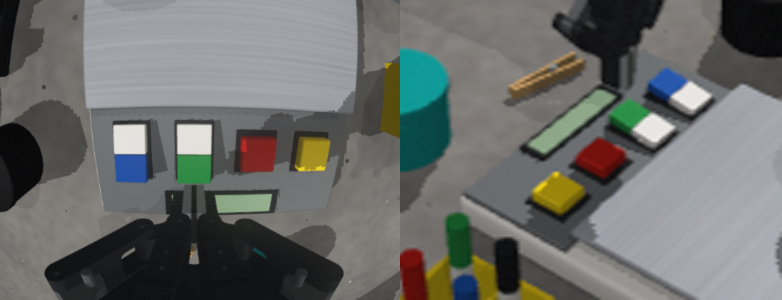

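The left (wrist) image shows the closed fingertips lined up with the green half at (193,170). The right (scene) image shows them just above it, clear of the neighbouring controls. Next I press.

Emit:
move_arm(
  rows=[
    [[0, 0, 0.01, 0, 1], [0, 0, 0.008, 0, 1], [0, 0, 0.003, 0, 1], [0, 0, 0.003, 0, 1], [0, 0, 0.002, 0, 1], [0, 0, 0, 0, 1]],
  ],
)

```text
t: 3.9
ee_pos: [0.5153, 0.0879, 0.0415]
tcp_rot: [-3.142, 0.0, -0.168]
force: [-11.6, -0.5, 23.4]
gripper_width: 0.0001
grasp_force: 12.8
```

Emit:
move_arm(
  rows=[
    [[0, 0, -0.005, 0, 1], [0, 0, -0.02, 0, 1], [0, 0, -0.03, 0, 1], [0, -0.03, 0, 0, 1], [0, -0.02, 0, 0, 1], [0, 0, 0, 0, 1], [0, 0, 0, 0, 1]],
  ],
)

```text
t: 4.6
ee_pos: [0.5236, 0.1372, 0.0951]
tcp_rot: [3.141, 0.0, -0.167]
force: [0.8, 0.2, -0.5]
gripper_width: 0.0002
grasp_force: 0.0
```

```bash
python3 - <<'E'
from workcell import imaging
import cv2
a=imaging.get_image('wrist')['image'][100:320,80:380];b=imaging.get_image('scene')['image'][180:290,190:330]
cv2.imwrite('pics/w2.png',cv2.hconcat([cv2.resize(a,(409,300)),cv2.resize(b,(382,300),interpolation=cv2.INTER_CUBIC)])[:,:,::-1])
E
```

```text
(no output)
```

View pics/w2.png

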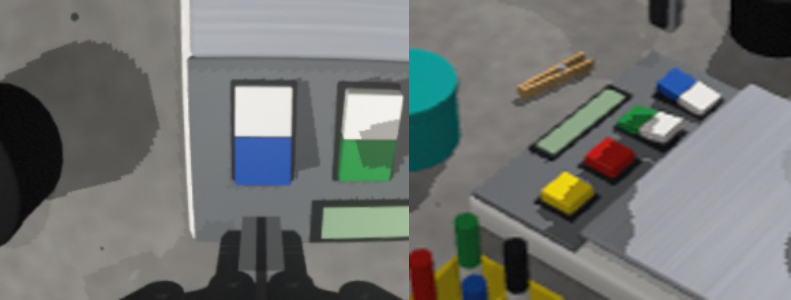

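Green is now down, with its white half raised at (655,125) in the right image. The fingers are lined up with the blue half at (262,160) in the left image. Next I press unit.

Emit:
move_arm(
  rows=[
    [[0, 0, 0.02, 0, 1], [0, 0, 0.018, 0, 1], [0, 0, 0.008, 0, 1], [0, 0, 0.003, 0, 1], [0, 0, 0.003, 0, 1], [0, 0, 0.003, 0, 1], [0, 0, 0, 0, 1]],
  ],
)

```text
t: 5.4
ee_pos: [0.5242, 0.137, 0.0417]
tcp_rot: [-3.141, -0.001, -0.168]
force: [-7.5, -2.7, 15.8]
gripper_width: 0.0
grasp_force: 8.1
```

Emit:
move_arm(
  rows=[
    [[0, 0, -0.005, 0, 1], [0, 0, -0.02, 0, 1], [0, 0, -0.03, 0, 1], [0.005, 0.04, 0, 0, 1], [0.006, 0.04, 0, 0, 1], [0.006, 0.04, 0, 0, 1], [0.005, 0.03, 0, 0, 1], [0, 0, 0, 0, 1], [0, 0, 0, 0, 1]],
  ],
)

```text
t: 6.3
ee_pos: [0.5205, -0.0149, 0.0957]
tcp_rot: [-3.141, -0.001, -0.17]
force: [-0.2, 0.8, 0.8]
gripper_width: 0.0004
grasp_force: 0.0
```

```bash
python3 - <<'E'
from workcell import imaging
import cv2
a=imaging.get_image('wrist')['image'][100:320,80:380];b=imaging.get_image('scene')['image'][180:290,190:330]
cv2.imwrite('pics/w3.png',cv2.hconcat([cv2.resize(a,(409,300)),cv2.resize(b,(382,300),interpolation=cv2.INTER_CUBIC)])[:,:,::-1])
E
```

```text
(no output)
```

View pics/w3.png

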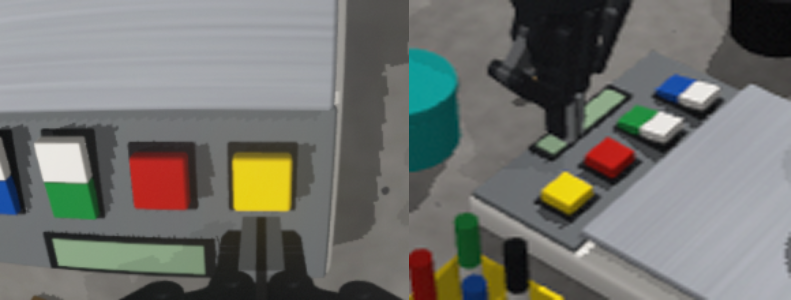

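Both rockers now show near half down, and the fingers are lined up with yellow at (262,180) in the left image. Next I press tare and hold it.

Emit:
move_arm(
  rows=[
    [[0, 0, 0.02, 0, 1], [0, 0, 0.02, 0, 1], [0, 0, 0.01, 0, 1], [0, 0, 0.003, 0, 1], [0, 0, 0.003, 0, 1], [0, 0, 0.001, 0, 1], [0, 0, 0, 0, 1], [0, 0, 0, 0, 1]],
  ],
)

```text
t: 7.2
ee_pos: [0.5206, -0.014, 0.0398]
tcp_rot: [-3.141, -0.001, -0.168]
force: [-8.2, 4.6, 15.9]
gripper_width: 0.0
grasp_force: 7.7
```

At z 0.0398 with 16 N, the key is at its stop. Next I let it up and clear away.

Emit:
move_arm(
  rows=[
    [[0, 0, 0, 0, 1], [0, 0, -0.005, 0, 1], [0, 0, -0.02, 0, 1], [0, 0, -0.03, 0, 1], [0, 0, -0.04, 0, 1], [0, 0, -0.04, 0, 1], [0, 0, -0.03, 0, 1], [-0.04, 0, 0, 0, 1], [-0.04, 0, 0, 0, 1], [0, 0, 0, 0, 1], [0, 0, 0, 0, 1], [0, 0, 0, 0, 1]],
  ],
)

```text
t: 8.4
ee_pos: [0.4422, -0.0012, 0.2038]
tcp_rot: [-3.142, -0.001, -0.168]
force: [0.0, -0.5, 0.1]
gripper_width: 0.0002
grasp_force: 0.0
```

```bash
python3 - <<'E'
from workcell import imaging
import cv2
a=imaging.get_image('scene')['image']
cv2.imwrite('pics/s4.png',cv2.resize(a,(784,588))[:,:,::-1])
E
```

```text
(no output)
```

View pics/s4.png

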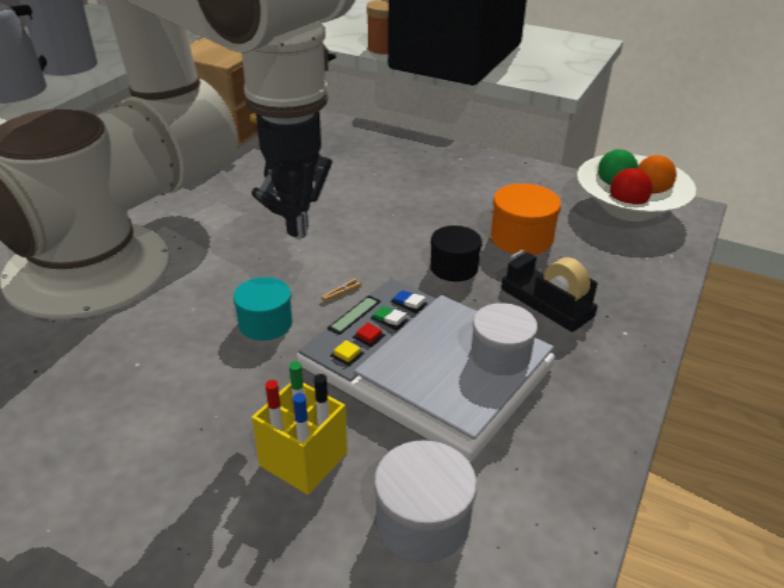

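Both rockers are on at (408,300) and (389,317), and the yellow key is up at (347,351). The tin (504,338), caddy, dispenser and peg have not moved, and the arm is clear.

```bash
python3 -c "
from workcell import job;print(job.job_done())"
```

```text
the job is handed in; nothing more can be done
None
```

I switched on power, then unit, then pressed and released tare; the last picture shows both rockers on and everything else unmoved, and the job is handed in, though it returned no verdict.

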